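# Set the sample lamp to its third click

## Task

The little sample lamp on the desk has a click-stop brightness lever, parked at the end of its slot farthest from the round stage. Push the lever with a fingertip or the side of the fingers towards the stage, counting the clicks, and leave it seated in the third click after the parked one, never letting it run on into the fourth. Only push the lever, do not pinch it, and leave the dish on the stage and the vial and the jar beside the lamp where they stand.

Things in the scene. Friction and masses are not known exactly. Their poses are not given: they have to be found in the camera images.
- lamp: flat grey box lamp with a white top, 100 (x) x 270 (y) x 40 mm high, fixed. Origin: centre of its underside, z up; its long y axis points from the lever end to the stage end. On top, at x = 0: the lever's slot from y = -116 to -4 mm, with a black mark per click on the -x side, 20 mm apart, longer towards the stage; and a flat round stage, 82 mm across, centred at y = 75 mm.
- lever (a joint): lever position in m along the lamp's +y: 0 parked (lamp y = -110 mm), up to 0.100. Notches every 0.020 from 0; the third click is 0.060. Midway between notches is a crest: short of it the lever springs back if let go; past it, it snaps ahead of the finger into the next notch (within 1 mm) and stays. A crest takes about 4 to 5 N. It starts within 1 mm of 0.
- lever_grip (a point): centre of the lever's black upright paddle grip, 68 mm above the desk, moving with the lever. The paddle is 24 (lamp x) x 16 (lamp y) x 34 mm high, from 51 to 85 mm above the desk, on a thin stem; the lamp's top is at 40 mm. Push its face that looks away from the stage; fingers that press on its front and rear halves at once count as pinching.
- dish: round covered petri dish with brown contents, 60 mm across and 13 mm high, loose on the lamp's stage. Origin: centre of its underside, z up. Not to be moved.
- vial: slim sample vial with a black screw cap, 27 mm across and 62 mm high, standing loose on the desk beside the lamp on the robot's side. Origin: centre of its underside, z up. Not to be moved.
- jar: squat sample jar with a blue screw cap, 58 mm across and 70 mm high, standing loose on the desk beside the lamp on the robot's side. Origin: centre of its underside, z up. Not to be moved.

How it is judged:
At the end, for the whole second after the job is handed in: The lever rests in the third notch after the parked one (0.060 m, within 4 mm) and is still; the dish has moved less than 15 mm and lies flat; the vial and the jar have moved less than 20 mm and stand upright (value of joint lever between 0.056 and 0.064 m and velocity of joint lever between -0.01 and 0.01 m/s and distance of dish from where it was at the start of the episode below 0.015 m and distance of each of vial, jar from where it was at the start of the episode below 0.02 m and angle between each of vial, jar's own z axis and vertical below 0.2 rad and angle between dish's own z axis and vertical below 0.1 rad); the robot touches nothing.
It fails at once if the lever runs past the third notch to the crest before the fourth (beyond 0.070 m) (value of joint lever above 0.07 m).
It fails at once if the lever is pinched: the fingers press on both halves of its grip at once (contact force between the fingers and lever_c1 above 1 N and contact force between the fingers and lever_c2 above 1 N).
It fails at once if the dish is pushed off its place or lifted (15 mm) (distance of dish from where it was at the start of the episode above 0.015 m).
It fails at once if the vial is shifted, lifted or knocked over (20 mm) (distance of vial from where it was at the start of the episode above 0.02 m or angle between vial's own z axis and vertical above 0.5 rad).
It fails at once if the jar is shifted, lifted or knocked over (20 mm) (distance of jar from where it was at the start of the episode above 0.02 m or angle between jar's own z axis and vertical above 0.5 rad).
It also fails if it takes over 42 s, if anything falls off the work surface, if the arm or the gripper's body presses on something with over 40 N, if the wrist force passes 120 N, or if a joint passes its speed limit or range.

## Robot

A 6-joint arm with a two-finger parallel gripper is mounted at the origin on the work surface; the furniture and walls round the work are solid. World frame = base frame: x ahead of the robot, y to its left, z up, the work surface at z = 0. Lengths are in m, angles in rad, forces in N, time in s.
With the tool pointing down it reaches from about 0.25 to 0.8 m from the base axis. Payload 3.9 kg.
Tool frame: the origin (TCP) lies on the mounting face of the last link; the fingertips stand 173 mm ahead of it and the grasp point (between the pads) lies 155 mm ahead of it (tip_reach is the z of the fingertips in the tool frame, in m); z points along the fingers, y is the line along which they close (so a half turn about z gives the same grasp; the last joint's range is limited). The gripper opens to 85 mm and grips with 20 to 120 N. Pads are 22 mm wide; open, the fingers measure 114 mm over their backs; the gripper's body (76 mm by 85 mm) begins 54 mm behind the grasp point. The pads swing forward as they close: fully open they stand 13 mm farther back than shut.
Start: joints at [1.142, 0.26, -0.138, 1.173, 0, 1.571], TCP at [0.218, 0.477, 0.405] pointing down, gripper open.
Joint ranges: [-2.78, 2.78], [-0.83, 1.72], [-1.28, 1.37], [-1.9, 2.12], [-1.57, 1.48], [-3.14, 3.14]. Speed limits (rad/s): [2.57, 2.57, 3.14, 3.14, 3.14, 3.14].

## Interface

Orientations are given as a unit quaternion [x, y, z, w].
In Python, from workcell import * gives the robot as it stands. The module is installed in compiled form; this text tells all that it offers.
- The arm moves only by the shell command python3 -m crank 'ROWS' [FORCE]. ROWS is JSON, a list of rows, each an object of numbers: "claw": the finger opening in mm, from 0 to 85.4; "x", "y", "z": the shift along the world's x, y, z in mm; "spin": the turn about the world's z in degrees. In form: [{"claw": .., "x": .., "y": .., "z": .., "spin": ..}, ...]. A call has 1 to 20 rows; each row shifts and turns the commanded pose from where the row before left it; what a row does not reach is not made up. A row lasts 1/8 s, in which the tool goes at most 62.5 mm and 10.7 degrees, less where a joint would pass 70% of its speed; a pose out of reach is approached as far as the arm can. A call is refused whole if a number of a shift passes 62.5 or a number of a turn 10.7, either way. A call with a gripper value outside its range is refused whole. The fingers move at their own pace and stop on an object; FORCE is the grip in N (left out, the last holds). Time passes only in rows, so rows that do not move let the fingers close. It gives the time, the measured TCP pose, the force, the opening and the grip force at its end, in the units of the state.
- get_obs(): the state, without advancing time (a new reading comes with each control period).
- read_camera(name): name is "scene" or "side" or "wrist"; returns a dict with "img" (400x640x3 uint8, red, green, blue), "fx", "fy", "cx", "cy" (pixels), "R" (3x3) and "t" (3): a world point X has camera coordinates R X + t. Camera axes: x right, y down, z forward; pixel columns grow to the right and rows downward; lengths in m; the calibration is good to about 2 mm. A picture is of the moment at which its call begins. There is no depth.
- finish_job(): hands the job in; it is judged then, once.
Trained networks look in a picture, given as the dict that the camera call returned (one of the last four; its "shot" number tells which), for a name from the list of things; names that differ only in an ending like _2 or _b are one class to them, and where a whole thing is asked for, a point or a joint stands for the part that bears it (a point fixed in the world has none). Each returns a list of dicts, best first, with "conf" (0 to 1); they miss things now and then, are a little off and sometimes report something else, mostly with a low value. They report only what shows in the picture. A call takes as long as a camera call.
- boxes_of(query, picture): "rect" ([left, top, right, bottom] in pixels, round what is visible of it).
The state is a dict: "time_s": time; "q": joint angles; "qvel": joint speeds; "joint_efforts": joint torques, N m; "ee_pos": TCP position; "eef_rot": TCP orientation; "wrist_force": force on the tool from outside, world axes, zero at the start; "torque": the same for the moment, N m; "width": finger opening in m; "grasp_force": force on a finger pad.
Only numpy, scipy, OpenCV 4.12 (cv2) and the standard library are available. Lean on these libraries where they do the work, as an engineer would, in place of code of your own. Each camera call takes 0.05 s, during which the arm holds its last target. There are 200 camera calls.

## Working session

There is one attempt and no reset: what is moved stays moved. The work goes in short steps, Python scripts to look and compute and a shell command to move; the robot and the scene stay as the last step left them, time stands still between calls to the robot, and variables do not carry over. Pictures are saved under pics/ and viewed, at most 10 in all, crops included, and the job is handed in when it is done.

```bash
mkdir -p pics; python3 - <<'E'
from workcell import *
import cv2,numpy as np
o=get_obs();print(o['time_s'],o['ee_pos'],o['eef_rot'],o['width'])
for n in ['scene','side','wrist']:
    p=read_camera(n);cv2.imwrite(f'pics/{n}0.png',p['img'][:,:,::-1])
    print(n,p['fx'],p['cx'],p['cy'],np.round(p['R'],3).tolist(),np.round(p['t'],3).tolist())
    for q in ['lamp','lever','lever_grip','dish','vial','jar']:
        print(q,[(np.round(b['rect']).tolist(),round(b['conf'],2)) for b in boxes_of(q,p)[:2]])
E
```

```text
0.0 [0.21813707 0.47715758 0.40387959] [ 2.12756179e-01  9.77104848e-01 -9.39367778e-04 -2.04738884e-04] 0.08554152095762295
scene 382.4355153502361 316.5803830033963 193.11495291114366 [[0.503, -0.864, 0.017], [-0.597, -0.362, -0.716], [0.625, 0.351, -0.698]] [-0.343, 0.299, 0.659]
lamp [([301.0, 205.0, 429.0, 270.0], 0.64)]
lever [([414.0, 219.0, 427.0, 240.0], 0.49)]
lever_grip [([417.0, 225.0, 426.0, 240.0], 0.72)]
dish [([319.0, 214.0, 347.0, 226.0], 0.6)]
vial [([366.0, 267.0, 385.0, 293.0], 0.67)]
jar [([303.0, 233.0, 329.0, 275.0], 0.79)]
side 439.39268582627307 322.12498128549873 195.46172687721423 [[1.0, 0.009, -0.013], [-0.005, -0.624, -0.781], [-0.015, 0.781, -0.624]] [-0.444, -0.042, 0.993]
lamp [([262.0, 257.0, 285.0, 292.0], 0.72), ([298.0, 194.0, 392.0, 320.0], 0.63)]
lever [([297.0, 193.0, 392.0, 319.0], 0.68), ([347.0, 266.0, 369.0, 290.0], 0.63)]
lever_grip [([348.0, 264.0, 368.0, 292.0], 0.91)]
dish [([314.0, 203.0, 344.0, 223.0], 0.56)]
vial [([263.0, 258.0, 282.0, 289.0], 0.59)]
jar [([254.0, 196.0, 286.0, 236.0], 0.66)]
wrist 351.89517215403527 317.59643684149785 198.20640649882105 [[0.416, 0.909, 0.001], [0.862, -0.395, 0.319], [0.291, -0.132, -0.948]] [-0.526, -0.04, 0.379]
lamp []
lever []
lever_grip []
dish []
vial []
jar []
```

```bash
python3 - <<'E'
import cv2,numpy as np
a=cv2.imread('pics/scene0.png')[190:310,280:450];b=cv2.imread('pics/side0.png')[180:330,240:410]
a=cv2.resize(a,None,fx=3,fy=3,interpolation=2);b=cv2.resize(b,None,fx=2.3,fy=2.3,interpolation=2)
cv2.imwrite('pics/a.png',cv2.resize(cv2.imread('pics/side0.png'),(640,400)));cv2.imwrite('pics/b.png',np.vstack([a[:, :510],cv2.copyMakeBorder(b,0,0,0,510-b.shape[1],0)])[:600] if 0 else b)
cv2.imwrite('pics/c.png',a)
E
```

```text
(no output)
```

View pics/a.png

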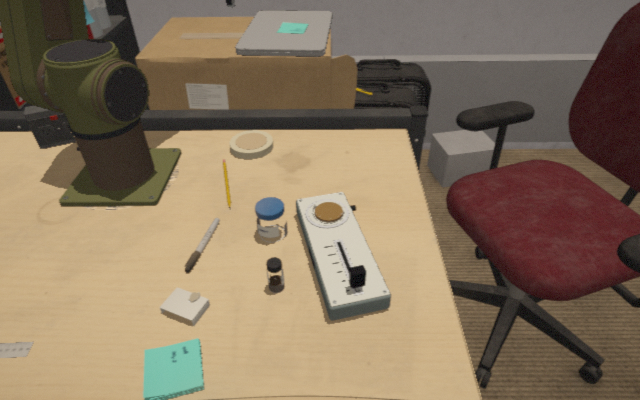

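View pics/c.png

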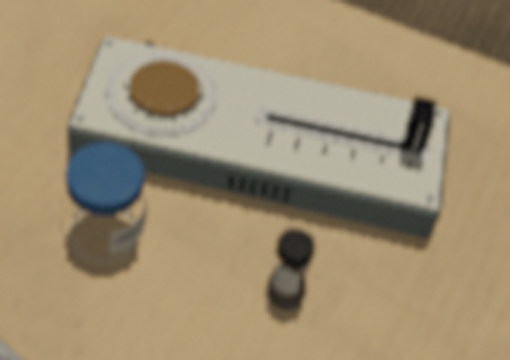

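View pics/b.png

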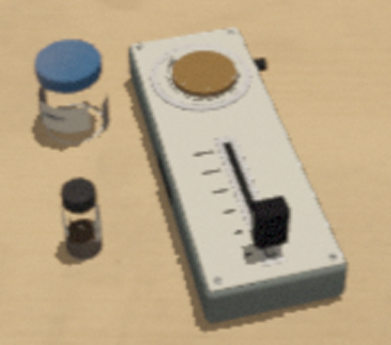

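The lamp's stage end points towards +y (the dish is far and left in the side view). The marks, jar and vial are on the robot's side. The top corners show clearly in both crops, so I'll fit the lamp pose from them.

```bash
cat > h.py <<'E'
from workcell import *
import numpy as np
from scipy.optimize import least_squares
def proj(c,X):
    v=np.atleast_2d(X)@c['R'].T+c['t'];return np.c_[c['fx']*v[:,0]/v[:,2]+c['cx'],c['fy']*v[:,1]/v[:,2]+c['cy']]
def tri(cs,px):
    f=lambda X:np.concatenate([(proj(c,X)[0]-p) for c,p in zip(cs,px)])
    r=least_squares(f,[.45,-.1,.05]);return r.x,np.abs(r.fun).max()
def onz(c,p,z):
    d=np.array(c['R']).T@[(p[0]-c['cx'])/c['fx'],(p[1]-c['cy'])/c['fy'],1];C=-np.array(c['R']).T@c['t'];return C+d*(z-C[2])/d[2]
E
python3 - <<'E'
from h import *
c=[{k:np.array(v) for k,v in read_camera(n).items()} for n in('scene','side')]
L=np.array([[-50,135,40],[50,135,40],[-50,-135,40],[50,-135,40]])/1e3
s=np.array([[70,128],[105,38],[435,208],[448,110]])/3+[280,190]
d=np.array([[130,42],[243,30],[205,293],[345,263]])/2.3+[240,180]
def W(p,L):
    co,si=np.cos(p[2]),np.sin(p[2]);return np.c_[co*L[:,0]-si*L[:,1]+p[0],si*L[:,0]+co*L[:,1]+p[1],L[:,2]]
f=lambda p:np.r_[proj(c[0],W(p,L))-s,proj(c[1],W(p,L))-d].ravel()
r=least_squares(f,[.5,-.1,.3]);print('lamp',r.x,np.round(r.fun,1))
for n,z in(('far',.04),):
    pass
P=lambda y,z:W(r.x,np.array([[0,y,z]]))[0]
print('grip pred',P(-.11,.068),'dir+y',-np.sin(r.x[2]),np.cos(r.x[2]))
g=[np.array([421.5,232.5]),np.array([358,278])]
print('grip tri',tri(c,g),'pred px',[proj(k,P(-.11,.068)) for k in c])
print('vial',tri(c,[(375.5,280),(272.5,273.5)]),'jar',tri(c,[(316,254),(270,216)]))
print('vial cap z62',onz(c[0],np.array([295,244])/3+[280,190],.062),onz(c[1],np.array([79,188])/2.3+[240,180],.062))
print('jar cap z70',onz(c[0],np.array([106,170])/3+[280,190],.07),onz(c[1],np.array([69,60])/2.3+[240,180],.07))
E
```

```text
lamp [ 0.47347135 -0.24720886  0.2397175 ] [-2.4 -1.8 -0.8 -2.9  1.9  1.8  1.4 -1.  -1.2 -0.2 -1.2 -2.7 -0.9  0.9
  1.7  1.1]
grip pred [ 0.49958845 -0.35406342  0.068     ] dir+y -0.237428214685874 0.9714050869081747
grip tri (array([ 0.50142672, -0.35685582,  0.06777781]), np.float64(1.023955217454187)) pred px [array([[419.69342508, 231.45737431]]), array([[356.26613799, 277.12214162]])]
vial (array([ 0.36587698, -0.31717549,  0.03440796]), np.float64(0.12525402547709064)) jar (array([ 0.3503861 , -0.19051365,  0.04857389]), np.float64(0.12241821900519767))
vial cap z62 [ 0.36803114 -0.31849309  0.062     ] [ 0.37118677 -0.31665413  0.062     ]
jar cap z70 [ 0.35156183 -0.18782763  0.07      ] [ 0.35187523 -0.18797078  0.07      ]
```

```bash
python3 -m crank '[{"claw":0,"x":15,"y":-44.5,"z":-3,"spin":-2.6},{"claw":0,"x":15,"y":-44.5,"z":-3,"spin":-2.6},{"claw":0,"x":15,"y":-44.5,"z":-3,"spin":-2.6},{"claw":0,"x":15,"y":-44.5,"z":-3,"spin":-2.6},{"claw":0,"x":15,"y":-44.5,"z":-3,"spin":-2.6},{"claw":0,"x":15,"y":-44.5,"z":-3,"spin":-2.6},{"claw":0,"x":15,"y":-44.5,"z":-3,"spin":-2.6},{"claw":0,"x":15,"y":-44.5,"z":-3,"spin":-2.6},{"claw":0,"x":15,"y":-44.5,"z":-3,"spin":-2.6},{"claw":0,"x":15,"y":-44.5,"z":-3,"spin":-2.6},{"claw":0,"x":15,"y":-44.5,"z":-3,"spin":-2.6},{"claw":0,"x":15,"y":-44.5,"z":-3,"spin":-2.6},{"claw":0,"x":15,"y":-44.5,"z":-3,"spin":-2.6},{"claw":0,"x":15,"y":-44.5,"z":-3,"spin":-2.6},{"claw":0,"x":15,"y":-44.5,"z":-3,"spin":-2.6},{"claw":0,"x":15,"y":-44.5,"z":-3,"spin":-2.6},{"claw":0,"x":15,"y":-44.5,"z":-3,"spin":-2.6},{"claw":0,"x":15,"y":-44.5,"z":-3,"spin":-2.6},{"claw":0,"x":15,"y":-44.5,"z":-3,"spin":-2.6},{"claw":0,"x":15,"y":-44.5,"z":-3,"spin":-2.6}]'
```

```text
time_s: 3.65
ee_pos: [0.5187, -0.4141, 0.3445]
eef_rot: [0.62, 0.784, 0.0, 0.0]
wrist_force: [1.4, -1.0, 0.6]
width: 0.0003
grasp_force: 0.0
```

```bash
python3 -m crank '[{"claw":0,"x":-3,"y":0,"z":-38},{"claw":0,"z":-38},{"claw":0,"z":-37},{"claw":0}]' ; python3 - <<'E'
from h import *
import cv2
o=[]
for n,k in(('scene',0),('side',0),('wrist',0)):
    p=read_camera(n)
    b=boxes_of('lever_grip',p)[:2];print(n,[(np.round(x['rect'],1),x['conf']) for x in b])
    o.append(p['img'][:,:,::-1])
a=cv2.resize(o[1][180:340,240:440],None,fx=2,fy=2,interpolation=2);b=cv2.resize(o[0][170:330,290:490],None,fx=2,fy=2,interpolation=2)
cv2.imwrite('pics/d.png',np.hstack([a,b]));cv2.imwrite('pics/w.png',o[2])
print(np.round(get_obs()['wrist_force'],2),get_obs()['ee_pos'])
E
```

```text
scene [(array([414.9, 221. , 426.3, 240.2]), 0.7)]
side [(array([347.5, 264.3, 369.2, 289.7]), 0.92)]
wrist [(array([294.9,  99.8, 333.4, 127.6]), 0.8)]
[ 0.06 -0.29 -0.03] [ 0.51799585 -0.41177857  0.34459456]invalid input
```

View pics/d.png

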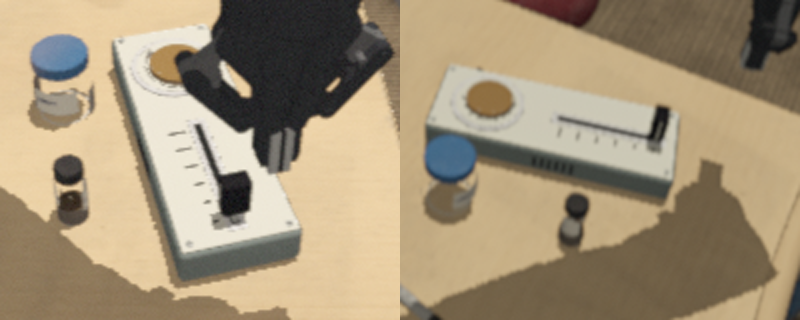

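View pics/w.png

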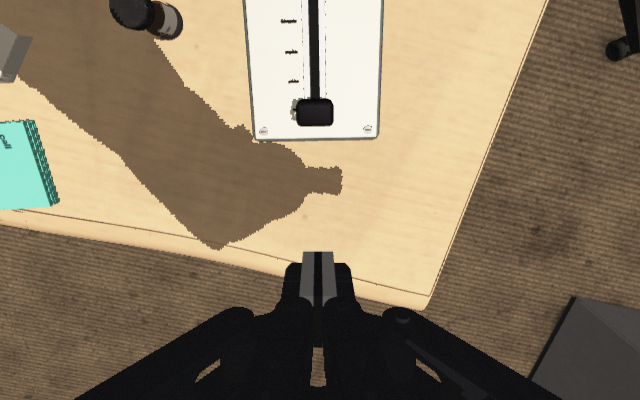

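The wrist view shows the fingers (318,255) in line behind the paddle (314,113) and square to the lamp. The move was refused because rows need every key, so I'm lowering again.

```bash
python3 -m crank '[{"claw":0,"x":-3,"y":0,"z":-38,"spin":0},{"claw":0,"x":0,"y":0,"z":-38,"spin":0},{"claw":0,"x":0,"y":0,"z":-37,"spin":0},{"claw":0,"x":0,"y":0,"z":0,"spin":0},{"claw":0,"x":0,"y":0,"z":0,"spin":0}]' ; python3 - <<'E'
from h import *
import cv2
p=read_camera('wrist');b=boxes_of('lever_grip',p)[:1];print(b)
q=read_camera('side');b=boxes_of('lever_grip',q)[:1];print(b)
cv2.imwrite('pics/e.png',np.hstack([cv2.resize(p['img'],(400,250)),cv2.resize(q['img'][190:315,260:460],(400,250),interpolation=2)])[:,:,::-1])
o=get_obs();print(np.round(o['wrist_force'],2),o['ee_pos'])
E
```

```text
time_s: 4.58
ee_pos: [0.5158, -0.4122, 0.2335]
eef_rot: [0.619, 0.785, 0.0, 0.001]
wrist_force: [-0.2, -0.7, 0.5]
width: -0.0001
grasp_force: 0.0
[{'rect': [282.4, 113.4, 353.4, 167.9], 'conf': 0.83}]
[{'rect': [253.1, 197.4, 286.6, 234.9], 'conf': 0.21}]
[-0.27 -0.26  0.2 ] [ 0.51595142 -0.41294536  0.23381377]
```

View pics/e.png

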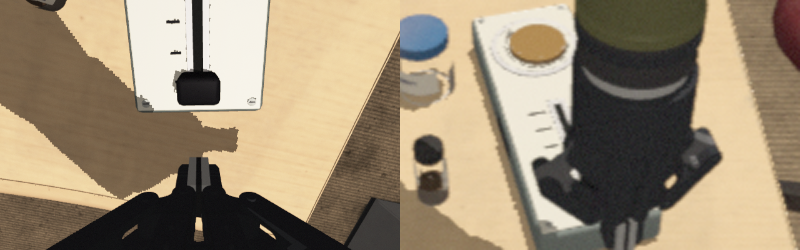

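```bash
python3 -m crank '[{"claw":0,"x":-2.8,"y":11.7,"z":0,"spin":0},{"claw":0,"x":-2.8,"y":11.7,"z":0,"spin":0},{"claw":0,"x":-2.8,"y":11.7,"z":0,"spin":0},{"claw":0,"x":0,"y":0,"z":0,"spin":0},{"claw":0,"x":0,"y":0,"z":0,"spin":0}]' ; cat > m.py <<'E'
from h import *
import cv2,sys
p=read_camera('wrist');c={k:np.array(v) if k!='shot' else v for k,v in p.items()}
o=get_obs();e=np.array(o['ee_pos']);u=np.array([-.2374,.9714]);g0=np.array([.5005,-.355])
print('F',np.round(o['wrist_force'],1),'tip along',np.round((e[:2]-g0)@u*1e3,1),'lat',np.round((e[:2]-g0)@[.9714,.2374]*1e3,1),'z',e[2])
for b in boxes_of('lever_grip',p)[:1]:
    r=b['rect'];
    # top-front edge of paddle (z=85): top row of box -> far edge at +8 mm
    X=onz(c,((r[0]+r[2])/2,r[1]),.085);print('conf',b['conf'],np.round(r,1),'lever est mm',(X[:2]-g0)@u*1e3-8)
if len(sys.argv)>1: cv2.imwrite(sys.argv[1],p['img'][:,:,::-1])
E
python3 m.py
```

```text
time_s: 5.4
ee_pos: [0.507, -0.3774, 0.2318]
eef_rot: [0.619, 0.785, -0.0, 0.0]
wrist_force: [0.1, -0.1, -0.6]
width: 0.0001
grasp_force: 0.0
F [-0.2 -0.1 -0.7] tip along -23.6 lat 1.0 z 0.23180430929558993
conf 0.91 [283.1 197.  347.9 263.7] lever est mm 13.108555455717863
```

```bash
python3 -m crank '[{"claw":0,"x":-0.5,"y":2,"z":0,"spin":0},{"claw":0,"x":0,"y":0,"z":0,"spin":0},{"claw":0,"x":0,"y":0,"z":0,"spin":0}]' ; python3 m.py pics/f.png
```

```text
time_s: 5.88
ee_pos: [0.5064, -0.3755, 0.2317]
eef_rot: [0.62, 0.785, 0.0, -0.0]
wrist_force: [-0.2, -0.4, -0.8]
width: -0.0
grasp_force: 0.0
F [-0.4  0.2  0.7] tip along -21.3 lat 0.8 z 0.23166223644106904
conf 0.94 [286.6 201.3 352.2 269.8] lever est mm 13.635751396316461
```

View pics/f.png

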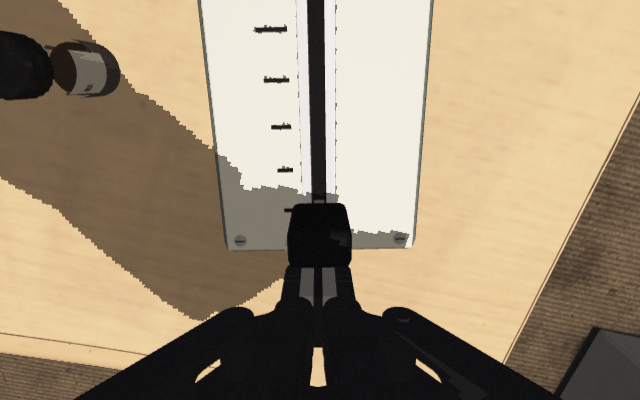

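The front face is visible in this view, so the box's upper edge is the paddle's lower front edge, at z=51 mm. I'll use that height.

```bash
sed -i 's/,\.085)/,.051)/' m.py; python3 -m crank '[{"claw":0,"x":-0.5,"y":2,"z":0,"spin":0},{"claw":0,"x":0,"y":0,"z":0,"spin":0},{"claw":0,"x":0,"y":0,"z":0,"spin":0}]' ; python3 m.py;  python3 -m crank '[{"claw":0,"x":-0.5,"y":2,"z":0,"spin":0},{"claw":0,"x":0,"y":0,"z":0,"spin":0},{"claw":0,"x":0,"y":0,"z":0,"spin":0}]' ; python3 m.py
```

```text
time_s: 6.35
ee_pos: [0.5059, -0.3734, 0.2317]
eef_rot: [0.62, 0.785, -0.0, 0.0]
wrist_force: [1.3, -0.0, 0.4]
width: -0.0001
grasp_force: 0.0
F [-0.7 -0.1 -0. ] tip along -19.2 lat 0.9 z 0.23171706578649023
conf 0.7 [286.4 205.  348.8 273.6] lever est mm 2.27989882047555
time_s: 6.82
ee_pos: [0.5054, -0.3715, 0.2318]
eef_rot: [0.62, 0.785, -0.0, 0.0]
wrist_force: [0.3, -0.9, -0.5]
width: -0.0001
grasp_force: 0.3
F [ 0.6 -0.7  0.8] tip along -17.2 lat 0.9 z 0.231765498979696
conf 0.58 [289.5 208.  349.2 273.8] lever est mm 2.7815301171178017
```

```bash
python3 -m crank '[{"claw":0,"x":-0.5,"y":2,"z":0,"spin":0},{"claw":0,"x":0,"y":0,"z":0,"spin":0},{"claw":0,"x":0,"y":0,"z":0,"spin":0}]' ; python3 m.py;  python3 -m crank '[{"claw":0,"x":-0.7,"y":3,"z":0,"spin":0},{"claw":0,"x":0,"y":0,"z":0,"spin":0},{"claw":0,"x":0,"y":0,"z":0,"spin":0}]' ; python3 m.py
```

```text
time_s: 7.3
ee_pos: [0.505, -0.3698, 0.2318]
eef_rot: [0.62, 0.785, -0.0, 0.0]
wrist_force: [1.0, -2.8, -2.0]
width: -0.0001
grasp_force: 1.6
F [-0.5 -3.1 -1.3] tip along -15.4 lat 0.9 z 0.2318015345705449
time_s: 7.78
ee_pos: [0.5042, -0.3664, 0.2318]
eef_rot: [0.62, 0.785, -0.0, 0.0]
wrist_force: [1.1, -3.1, -0.1]
width: -0.0001
grasp_force: 1.9
F [ 0.2 -3.4 -1.2] tip along -12.0 lat 0.9 z 0.23176092758863653
conf 0.73 [286.  207.4 350.5 278.2] lever est mm 8.248557374911513
```

```bash
python3 -m crank '[{"claw":0,"x":-0.5,"y":2,"z":0,"spin":0},{"claw":0,"x":-0.5,"y":2,"z":0,"spin":0},{"claw":0,"x":-0.5,"y":2,"z":0,"spin":0},{"claw":0,"x":-0.5,"y":2,"z":0,"spin":0},{"claw":0,"x":0,"y":0,"z":0,"spin":0},{"claw":0,"x":0,"y":0,"z":0,"spin":0}]' ; python3 m.py
```

```text
time_s: 8.62
ee_pos: [0.5022, -0.3583, 0.2317]
eef_rot: [0.62, 0.785, 0.0, -0.0]
wrist_force: [-0.6, 1.0, 0.4]
width: 0.0001
grasp_force: 0.0
F [-0.1 -0.6 -0.2] tip along -3.7 lat 0.8 z 0.23171891032218683
conf 0.81 [284.3 196.8 348.3 264.6] lever est mm 21.74633109512947
```

First click done: the force dropped to zero and the lever sits about 20 mm on. I'm advancing 20 mm for the second.

```bash
python3 -m crank '[{"claw":0,"x":-1,"y":4,"z":0,"spin":0},{"claw":0,"x":-1,"y":4,"z":0,"spin":0},{"claw":0,"x":-0.5,"y":2,"z":0,"spin":0},{"claw":0,"x":-0.5,"y":2,"z":0,"spin":0},{"claw":0,"x":-0.5,"y":2,"z":0,"spin":0},{"claw":0,"x":-0.5,"y":2,"z":0,"spin":0},{"claw":0,"x":-0.5,"y":2,"z":0,"spin":0},{"claw":0,"x":0,"y":0,"z":0,"spin":0},{"claw":0,"x":0,"y":0,"z":0,"spin":0}]' ; python3 m.py
```

```text
time_s: 9.85
ee_pos: [0.4977, -0.3402, 0.2317]
eef_rot: [0.619, 0.785, 0.0, -0.0]
wrist_force: [0.3, 0.4, 0.1]
width: -0.0003
grasp_force: 0.0
F [ 0.8 -0.  -1.1] tip along 14.9 lat 0.8 z 0.23175633769336845
conf 0.84 [284.  194.4 347.6 262.3] lever est mm 41.54846485560813
```

Second click done, at about 39 to 40 mm. I'll take the third more slowly.

```bash
python3 -m crank '[{"claw":0,"x":-1,"y":4,"z":0,"spin":0},{"claw":0,"x":-1,"y":4,"z":0,"spin":0},{"claw":0,"x":-0.5,"y":2,"z":0,"spin":0},{"claw":0,"x":-0.5,"y":2,"z":0,"spin":0},{"claw":0,"x":-0.5,"y":2,"z":0,"spin":0},{"claw":0,"x":-0.5,"y":2,"z":0,"spin":0},{"claw":0,"x":-0.5,"y":2,"z":0,"spin":0},{"claw":0,"x":0,"y":0,"z":0,"spin":0},{"claw":0,"x":0,"y":0,"z":0,"spin":0}]' ; python3 m.py
```

```text
time_s: 11.08
ee_pos: [0.4932, -0.3221, 0.2317]
eef_rot: [0.619, 0.785, 0.0, -0.0]
wrist_force: [-0.4, -0.2, 0.4]
width: -0.0002
grasp_force: 0.0
F [-0.  -0.7 -0.8] tip along 33.6 lat 0.7 z 0.23174382660678777
conf 0.8 [284.9 191.2 348.  259.5] lever est mm 61.803633871517945
```

Third click done, with zero force and the lever at about 60 mm. I'm backing off, raising and checking.

```bash
python3 -m crank '[{"claw":0,"x":2,"y":-8,"z":0,"spin":0},{"claw":0,"x":4,"y":-16,"z":0,"spin":0},{"claw":0,"x":4,"y":-16,"z":0,"spin":0},{"claw":0,"x":0,"y":0,"z":30,"spin":0},{"claw":0,"x":0,"y":0,"z":40,"spin":0},{"claw":0,"x":0,"y":0,"z":40,"spin":0},{"claw":0,"x":0,"y":0,"z":0,"spin":0},{"claw":0,"x":0,"y":0,"z":0,"spin":0}]' ; python3 m.py pics/g.png
```

```text
time_s: 12.18
ee_pos: [0.5031, -0.3632, 0.3413]
eef_rot: [0.62, 0.785, -0.0, -0.0]
wrist_force: [0.6, -0.9, -1.0]
width: -0.0001
grasp_force: 0.0
F [-0.  -0.6 -0.1] tip along -8.1 lat 0.5 z 0.34054772817572004
conf 0.84 [298.8  86.4 337.5 115.6] lever est mm 61.85312873212027
```

View pics/g.png

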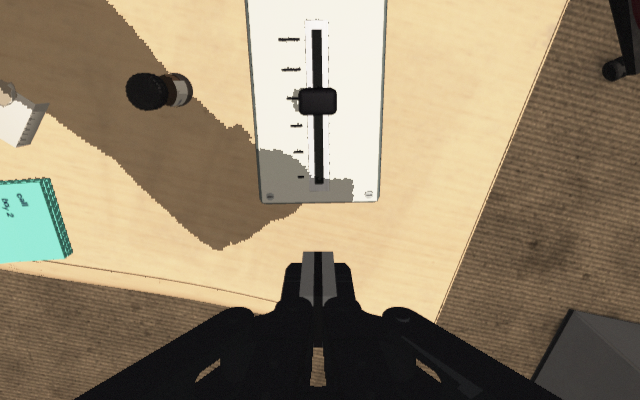

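The paddle (318,101) sits at the fourth of six marks: three lie below it (rows 177, 152, 125) and two above (69, 39). That is the third click after the parked one. The vial stands and the robot is clear.

```bash
python3 -c "
from workcell import *
print(finish_job())"
```

```text
the job is handed in; nothing more can be done
None
```

The lever is seated in the third click after the parked one (camera estimate about 0.060 m), pushed only from behind and never into the fourth. The vial stands where it was, nothing touched the dish or jar that I could detect, the robot is clear, and the job is handed in.

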